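# Swing out the hook and hang up the lab timer

### The job

Push the folded hook on the white panel out, gently, until it stops square to the panel. Then hang the timer on it, dial facing away from the panel: thread its eye over the peg, past the red spring catch and in close to the collar, and then, before letting go, tug the timer gently (about 10 N) outward against the closed catch to be sure that it holds. Leave the timer hanging from the swung-out hook, and leave the pan, sprayer and marker alone.

Things in the scene. Friction and masses are not known exactly. Their poses are not given: they have to be found in the camera images.
- board: White upright panel fixed on the bench, 320 mm long (y), 18 mm thick (x), 185 mm high. Origin: centre of its underside, z up; its front looks to its -x. A finger notch cut right through its top edge, y = -15 to +105 mm, down to 125 mm height, lets a finger come down from above behind the folded peg. The hook's upright hinge axis is at x = -26, y = -50 mm.
- hook (a joint): Swing-out hook, angle about its upright hinge: 0 = folded flat, peg along the board's +y; 1.57 = fully out at a hard stop, peg along the board's -x (counter-clockwise from above). Starts at 0 to 0.4. Friction (0.15 N m: under 2 N at 90 mm) holds it anywhere. Over 30 N on the hook, squeezing it between fingers included, is damage: push it with shut fingers.
- peg (a point): The hook's level steel peg, 10 mm thick. Origin on the hinge axis at the peg's centre line, 170 mm above the bench; +y runs along the peg to its round tip at y = 112 mm, z up. A collar, 22 mm across, at y = 18 to 22 mm is the inner end of the hanging place. Anything over 30 N on it is damage.
- peg_tip (a point): Very tip of the peg, on its centre line (y = 112 mm of the peg).
- catch (a joint): Red spring tongue on top of the peg, slanting inward: 0 = sprung up, reaching 17 mm above the peg's line; 0.83 = pressed flat, as a part sliding inward does (3 to 10 N); it snaps up behind. Its sleeve sits differently each time (pivot at peg y = 62 to 78 mm, inner end 10 mm nearer the hinge, 17 mm when flat) and is not measured: find it by feel. Gives no way outward; over 16 N is damage.
- timer: Loose white round timer, 64 mm across, 26 mm thick (x), 0.13 to 0.22 kg, standing upright. Origin: centre of its underside, z up; dial to its -x. On top a flat blue tab, 28 mm wide (y), 6 mm thick (x), z = 62 to 116 mm, with an eye through it along x, 16 mm wide, 18 mm high, z = 72 to 90 mm. Grip the tab by its side edges, across y, at about z = 103 mm.
- timer_eye (a point): Centre of the eye, at z = 81 mm of the timer. Held centred on the peg, it passes the peg and presses the catch down. At peg y = 40 mm or less it is past any catch; 25 mm: tab at the collar; tugged outward, the tab meets the closed catch somewhere at 46 to 65 mm. Hung, the eye's top rests on the peg, its centre 4 mm below the peg's line.
- pan: Green open case pan, 120 x 170 x 45 mm with an upright tab to 115 mm high; leave alone. Origin at the centre of its underside.
- sprayer: Spray bottle, 68 mm across, 216 mm high; leave alone. Origin at the centre of its underside.
- marker: Red and white marker pen lying flat, 130 mm long (x), 16 mm thick; leave alone. Origin beneath its middle.
There are look-alikes about, which are no part of the job. What is meant by the timer is not purple, and is the larger of those in its own colour.

How it is judged:
On the way, in this order (a step that is already met when the one before it is completed fails the run):
1. the hook is pushed out to its stop (at least 1.52 rad) (value of joint hook above 1.52 rad), for 0.2 s.
2. the timer's eye is on the peg, past the catch and close to the collar (centre within 42 mm of the hinge), the catch sprung up, dial outward (y of timer_eye in the frame of peg between 0.018 and 0.066 m and x of timer_eye in the frame of peg between -0.009 and 0.009 m and z of timer_eye in the frame of peg between -0.009 and 0.009 m and y of timer_eye in the frame of peg below 0.042 m and value of joint catch below 0.12 rad and x of peg in the frame of timer above 0.01 m), for 0.1 s.
3. the timer, behind the closed catch, is tugged outward against it with more than 5 N for 0.2 s (y of timer_eye in the frame of peg between 0.018 and 0.066 m and x of timer_eye in the frame of peg between -0.009 and 0.009 m and z of timer_eye in the frame of peg between -0.009 and 0.009 m and value of joint catch below 0.06 rad and contact force between timer and catch above 5 N), for 0.2 s.
At the end, for the whole second after the job is handed in: The hook is out (over 1.42 rad); the timer hangs at rest, upright within 20 degrees, dial away from the panel, its eye around the peg (centre within 9 mm of the peg's line across and in height) between collar and closed catch (18 to 66 mm from the hinge; catch under 0.12 rad) (y of timer_eye in the frame of peg between 0.018 and 0.066 m and x of timer_eye in the frame of peg between -0.009 and 0.009 m and z of timer_eye in the frame of peg between -0.009 and 0.009 m and value of joint catch below 0.12 rad and x of peg in the frame of timer above 0.01 m and value of joint hook above 1.42 rad and linear speed of timer below 0.05 m/s and angle between timer's own z axis and vertical below 0.35 rad and height (world z) of timer above 0.06 m); the robot touches nothing.
It fails at once if more than 16 N between the timer and the catch (contact force between timer and catch above 16 N).
It fails at once if more than 30 N on the hook (peg, collar or catch) (contact force between anything else and hook above 30 N).
It fails at once if pan, sprayer or marker moved over 25 mm, or sprayer tipped (distance of any of pan, sprayer, marker from where it was at the start of the episode above 0.025 m or angle between sprayer's own z axis and vertical above 0.3 rad).
It also fails if it takes over 72 s, if anything falls off the work surface, if the arm or the gripper's body presses on something with over 40 N, if the wrist force passes 120 N, or if a joint passes its speed limit or range.

### The arm

A 6-joint arm with a two-finger parallel gripper is mounted at the origin on the work surface. World frame = base frame: x ahead of the robot, y to its left, z up, the work surface at z = 0. Lengths are in m, angles in rad, forces in N, time in s.
With the tool pointing down it reaches from about 0.35 to 0.975 m from the base axis. Payload 4.9 kg.
Tool frame: the origin (TCP) lies at the very end of the fingers, on their centre line; the grasp point (between the pads) lies 19 mm behind it; z points along the fingers, y is the line along which they close (so a half turn about z gives the same grasp; the last joint's range is limited). The gripper opens to 85 mm and grips with 20 to 120 N. Pads are 22 mm wide; open, the fingers measure 114 mm over their backs; the gripper's body (76 mm by 85 mm) begins 54 mm behind the grasp point. The pads swing forward as they close: fully open they stand 13 mm farther back than shut.
Start: joints at [-1.372, 0.053, 1.613, -0, 1.476, -0.119], TCP at [0.195, -0.594, 0.231] pointing down, gripper open.
Joint ranges: [-3.01, 3.01], [-1.01, 2.22], [0.06, 2.58], [-1.02, 4.17], [0.09, 2.62], [-3.14, 3.14]. Speed limits (rad/s): [2.57, 2.57, 3.14, 3.14, 3.14, 3.14].

### API

Orientations are given as a rotation vector (axis times angle).
In Python, from station import ctrl, imaging gives the robot as it stands.
- The arm moves only by the tool play_rows, never from a script. Its argument "series" is a list of rows, each a list of 3 entries, a list of its own where there are three numbers: the opening, from 0 (shut) to 1 (fully open), then the shift along the tool's x, y, z each as a share of 0.05 m, from -1 to 1, then the turn, a rotation vector about the tool's x, y, z each as a share of 8 degrees, from -1 to 1. In form: [[grip, [dx, dy, dz], [ax, ay, az]], ...]. A call has 1 to 8 rows; each row shifts and turns the commanded pose from where the row before left it, along the tool's axes as they then stand; what a row does not reach is not made up. A row lasts 1/8 s, in which the tool goes at most 62.5 mm and 10.7 degrees, less where a joint would pass 70% of its speed; a pose out of reach is approached as far as the arm can. A call with a number of a shift or a turn outside -1 to 1 is refused whole. A call with a gripper value outside its range is refused whole. The fingers move at their own pace and stop on an object; "force" is the grip in N (left out, the last holds). Time passes only in rows, so rows that do not move let the fingers close. It gives the time, the measured TCP pose, the force, the opening and the grip force at its end, in the units of the state.
- ctrl.get_obs(): the state, without advancing time (a new reading comes with each control period).
- imaging.get_image(name): name is "scene" or "top" or "wrist"; returns a dict with "color" (384x512x3 uint8, blue, green, red), "fx", "fy", "cx", "cy" (pixels), "extrinsics" (4x4, takes a point from world to camera coordinates); the wrist camera has in their place "hand_eye" (4x4, takes a point from camera to tool coordinates, whose origin is the TCP and whose axes are the flange's). Camera axes: x right, y down, z forward; pixel columns grow to the right and rows downward; lengths in m; the calibration is good to about 2 mm. A picture is of the moment at which its call begins: read the wrist's pose just before it. There is no depth.
- ctrl.finish_job(): hands the job in; it is judged then, once.
The state is a dict: "t": time; "q": joint angles; "dq": joint speeds; "effort": joint torques, N m; "tool_pos": TCP position; "tool_rot": TCP orientation; "contact_force": force on the tool from outside, world axes, zero at the start; "wrist_torque": the same for the moment, N m; "opening": finger opening in m; "grip_force": force on a finger pad.
Only numpy, scipy, OpenCV 4.12 (cv2) and the standard library are available. Lean on these libraries where they do the work, as an engineer would, in place of code of your own. Each camera call takes 0.05 s, during which the arm holds its last target. There are 200 camera calls.

## Working session

There is one attempt and no reset: what is moved stays moved. The work goes in short steps, Python scripts to look and compute and a tool call to move; the robot and the scene stay as the last step left them, time stands still between calls to the robot, and variables do not carry over. Pictures are saved under pics/ and viewed, at most 10 in all, crops included, and the job is handed in when it is done.

Besides the shell and the picture viewer there is one more tool, called after "Emit:" as name(argument=value, ...), one argument or row to a line, values as JSON. play_rows: Moves the arm, as the interface text tells. Shift numbers are shares of 0.05 m and turn numbers shares of 8 degrees, none past 1 either way. Its arguments: {"type":"object","properties":{"series":{"type":"array"},"force":{"type":"number"}},"required":["series"]}

```bash
mkdir -p pics; ls; cat > h.py <<'E'
import numpy as np, cv2, json
from scipy.spatial.transform import Rotation as R
from station import ctrl, imaging
def snap(name, fn=None):
    o=ctrl.get_obs(); d=imaging.get_image(name)
    K=np.array([[d['fx'],0,d['cx']],[0,d['fy'],d['cy']],[0,0,1]])
    if name=='wrist':
        T=np.eye(4);T[:3,:3]=R.from_rotvec(o['tool_rot']).as_matrix();T[:3,3]=o['tool_pos']
        E=np.linalg.inv(T@np.array(d['hand_eye']))
    else: E=np.array(d['extrinsics'])
    if fn: cv2.imwrite('pics/'+fn,d['color'])
    return d['color'],K,E
def ray(K,E,u,v):
    C=np.linalg.inv(E); r=C[:3,:3]@np.linalg.inv(K)@[u,v,1]; return C[:3,3],r/np.linalg.norm(r)
def plane(K,E,u,v,z):
    c,r=ray(K,E,u,v); return c+r*(z-c[2])/r[2]
def proj(K,E,p):
    q=K@(E@np.append(p,1))[:3]; return q[:2]/q[2]
def tri(rs):
    A=sum(np.eye(3)-np.outer(r,r) for c,r in rs); b=sum((np.eye(3)-np.outer(r,r))@c for c,r in rs)
    return np.linalg.solve(A,b)
E
python3 - <<'E'
from h import *
o=ctrl.get_obs(); print(o)
a,K,E=snap('scene','s0.png'); print(K,np.linalg.inv(E).round(3))
b,K,E=snap('top','t0.png'); print(K,np.linalg.inv(E).round(3))
cv2.imwrite('pics/st0.png',cv2.resize(np.hstack([a,b]),(800,300)))
E
```

```text
pics
{'t': 0.0, 'q': array([-1.37201338e+00,  5.33366835e-02,  1.61427607e+00, -1.03357828e-05,
        1.47598233e+00, -1.19028980e-01]), 'dq': array([ 0.00147607,  0.00086404,  0.00158954, -0.00036328,  0.00125825,
        0.00157823]), 'effort': array([-1.83135242e-03, -3.93679225e+01, -3.70180392e+01, -1.84492360e-04,
        7.08583262e-03,  6.77782950e-06]), 'tool_pos': array([ 0.19516451, -0.59310449,  0.23008623]), 'tool_rot': array([-3.10003623e+00, -4.96804484e-01,  1.41454208e-04]), 'contact_force': array([0.33399178, 0.0745385 , 0.21512402]), 'wrist_torque': array([-0.00213505,  0.03182601, -0.02155171]), 'grip_force': 0.0, 'opening': 0.08526087802542365}
[[417.65470421   0.         254.34756381]
 [  0.         417.65470421 192.88983018]
 [  0.           0.           1.        ]] [[ 0.815  0.408 -0.411  0.962]
 [ 0.579 -0.59   0.563 -0.58 ]
 [-0.013 -0.697 -0.717  0.79 ]
 [ 0.     0.     0.     1.   ]]
[[423.60692065   0.         256.84784213]
 [  0.         423.60692065 189.44393969]
 [  0.           0.           1.        ]] [[ 1.100e-02 -9.950e-01  1.000e-01  4.970e-01]
 [-1.000e+00 -1.200e-02  0.000e+00 -5.000e-02]
 [ 1.000e-03 -1.000e-01 -9.950e-01  1.025e+00]
 [ 0.000e+00  0.000e+00  0.000e+00  1.000e+00]]
```

View pics/s0.png

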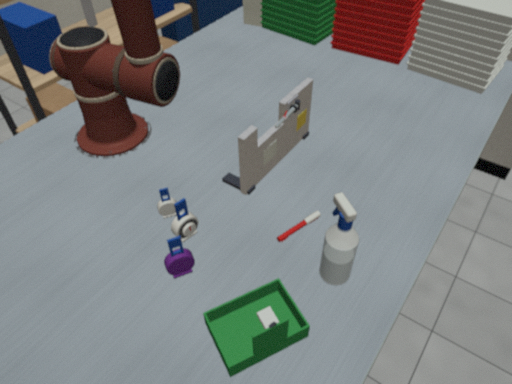

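View pics/t0.png

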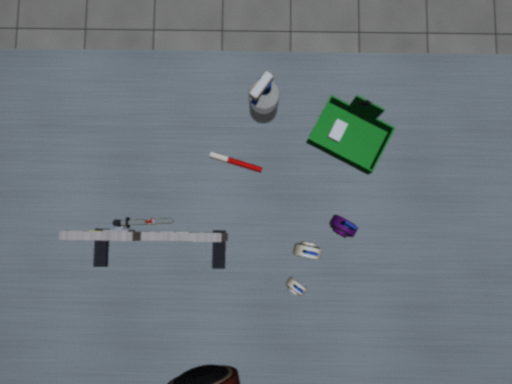

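Scene: white timers at (184,222) and (166,203), and a purple one at (179,258). In the top view they are at (308,250), (297,287) and (344,226). The white one at scene (184,222) looks larger. The board is at top (59..226,236), with the peg at (120..173,221) on its +x side. I'll confirm this in one enlarged crop.

```bash
python3 - <<'E'
from h import *
s,Ks,Es=snap('scene'); t,Kt,Et=snap('top')
a=cv2.resize(s[180:285,140:215],None,fx=5,fy=5,interpolation=2)
b=cv2.resize(t[200:300,275:365],None,fx=4.4,fy=5.25,interpolation=2)
b=cv2.resize(t[205:300,50:365],None,fx=1,fy=1)
b1=cv2.resize(t[208:258,50:235],(420,260),interpolation=2); b2=cv2.resize(t[208:300,275:365],(420,265),interpolation=2)
cv2.imwrite('pics/c1.png',np.hstack([a,np.vstack([b1,b2])]))
# blue tabs
for n,im,K,E in(('s',s,Ks,Es),('t',t,Kt,Et)):
    h=cv2.cvtColor(im,cv2.COLOR_BGR2HSV); m=cv2.inRange(h,(105,120,60),(125,255,255))
    k,l,st,c=cv2.connectedComponentsWithStats(m)
    for i in range(1,k):
        if 8<st[i,4]<800 and st[i,1]>120: 
            print(n,st[i],c[i].round(1)); 
            if n=='t':
                ys,xs=np.where(l==i); r=cv2.minAreaRect(np.c_[xs,ys].astype(np.float32)); print(r,plane(K,E,*c[i],.116).round(3))
for u,v in((59,236),(226,237),(173,221)): print(plane(Kt,Et,u,v,.18).round(3))
E
```

```text
s [160 188   8   8  43] [163.7 191.6]
s [175 199  12  20 131] [180.6 207.3]
s [334 209  18  21 148] [342.2 221.2]
s [168 236  16  20 165] [175.1 245. ]
t [344 221  13   9  66] [349.7 225.1]
((350.0, 225.50001525878906), (13.86362075805664, 5.366562843322754), 26.56505012512207) [ 0.514 -0.249  0.116]
t [304 251  14   4  27] [310.3 252.6]
((310.4706115722656, 252.61767578125), (13.339459419250488, 1.9402848482131958), 14.03624439239502) [ 0.455 -0.164  0.116]
t [295 286   8   7  17] [298.6 289. ]
((298.5600280761719, 288.9200134277344), (9.199999809265137, 1.6000001430511475), 36.869895935058594) [ 0.378 -0.14   0.116]
[0.484 0.341 0.18 ]
[0.486 0.011 0.18 ]
[0.517 0.117 0.18 ]
```

View pics/c1.png

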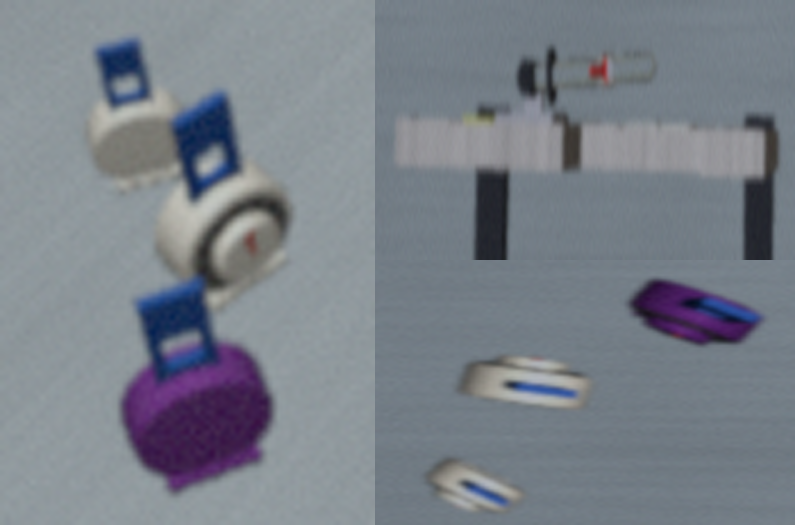

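The target is the middle white timer, at scene (184,222) / top (308,250). It is white, larger than the white one at scene (166,203), and not purple. Its dial faces about +x, away from where the panel will be. The hook is folded, with its peg along −y on the board's +x side.

Emit:
play_rows(
  series=[
    [0, [0, 0, -0.4], [0, 0, 0.76]],
    [0, [0, 0, -0.4], [0, 0, 0.76]],
    [0, [0, 0, -0.4], [0, 0, 0.76]],
    [0, [0.4, -0.9, 0], [0, 0, 0]],
    [0, [0.4, -0.9, 0], [0, 0, 0]],
    [0, [0.4, -0.9, 0], [0, 0, 0]],
    [0, [0.4, -0.9, 0], [0, 0, 0]],
    [0, [0.4, -0.9, 0], [0, 0, 0]],
  ],
)

```text
t: 1.2
tool_pos: [0.2958, -0.3672, 0.2911]
tool_rot: [-3.141, 0.002, -0.0]
contact_force: [0.8, -0.8, 1.2]
opening: 0.0001
grip_force: 0.0
```

Emit:
play_rows(
  series=[
    [0, [0.4, -0.9, 0], [0, 0, 0]],
    [0, [0.4, -0.9, 0], [0, 0, 0]],
    [0, [0.4, -0.9, 0], [0, 0, 0]],
    [0, [0.4, -0.9, 0], [0, 0, 0]],
    [0, [0, 0, 0], [0, 0, 0]],
    [0, [0, 0, 0], [0, 0, 0]],
  ],
)

```text
t: 1.95
tool_pos: [0.3754, -0.189, 0.2912]
tool_rot: [3.141, -0.0, -0.0]
contact_force: [-0.2, 0.1, -0.1]
opening: -0.0001
grip_force: 0.0
```

```bash
python3 - <<'E'
from h import *
o=ctrl.get_obs(); print(o['t'],o['tool_pos'],o['tool_rot'],o['opening'])
w,K,E=snap('wrist','w1.png'); print(K[0,0],np.linalg.inv(E).round(3))
b=proj(K,E,np.array([.455,-.164,.116]));print(b)
E
```

```text
1.95 [ 0.37537215 -0.18896771  0.29121926] [ 3.14117801e+00 -2.94997500e-04 -4.29178367e-04] -5.228672830152894e-05
305.50089761416393 [[-0.    -0.949 -0.314  0.456]
 [-1.     0.    -0.001 -0.19 ]
 [ 0.001  0.314 -0.949  0.434]
 [ 0.     0.     0.     1.   ]]
[227.18278378  94.33304749]
```

View pics/w1.png

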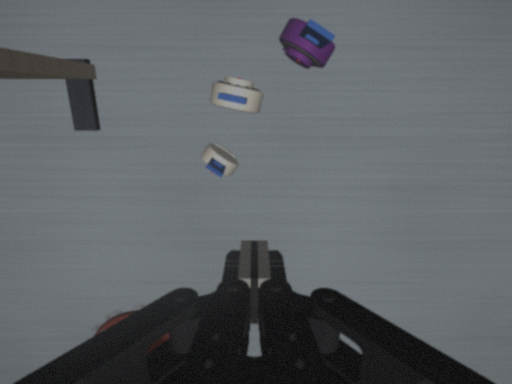

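The wrist view shows the target timer with its tab at (233,98) and its knob toward +x. The small one is at (218,163) and the purple one at (318,35). I'll measure the tab, then the hook.

```bash
cat >> h.py <<'E'
def tab(near):
    im,K,E=snap('wrist'); h=cv2.cvtColor(im,cv2.COLOR_BGR2HSV); m=cv2.inRange(h,(105,110,50),(128,255,255))
    k,l,st,c=cv2.connectedComponentsWithStats(m); out=None
    near=proj(K,E,near)
    i=min([i for i in range(1,k) if st[i,4]>40],key=lambda i:np.hypot(*(c[i]-near)))
    ys,xs=np.where(l==i); r=cv2.minAreaRect(np.c_[xs,ys].astype(np.float32))
    B=cv2.boxPoints(r); P=np.array([plane(K,E,*p,.116)[:2] for p in B])
    e=P-np.roll(P,-1,0); L=np.hypot(*e.T); d=e[L.argmax()]
    d=d*np.sign(d[1]); print(st[i],c[i].round(1),'L',L.round(4),'ctr',P.mean(0).round(4),'dir deg',np.degrees(np.arctan2(d[1],d[0])).round(1)-90)
E
python3 - <<'E'
from h import *
tab(np.array([.455,-.164,.116]))
t,K,E=snap('top')
g=cv2.cvtColor(t,cv2.COLOR_BGR2HSV)
cv2.imwrite('pics/c2.png',cv2.resize(t[208:250,50:235],(792,180),interpolation=cv2.INTER_NEAREST))
s,K,E=snap('scene')
cv2.imwrite('pics/c2.png',np.vstack([cv2.resize(t[208:250,50:235],(792,180),interpolation=2),cv2.resize(s[70:200,215:325],(792,400),interpolation=2)]))
E
```

```text
[218  94  27   9 129] [231.3  97.8] L [0.0046 0.0265 0.0046 0.0266] ctr [ 0.4517 -0.1684] dir deg -11.700000000000003
```

View pics/c2.png

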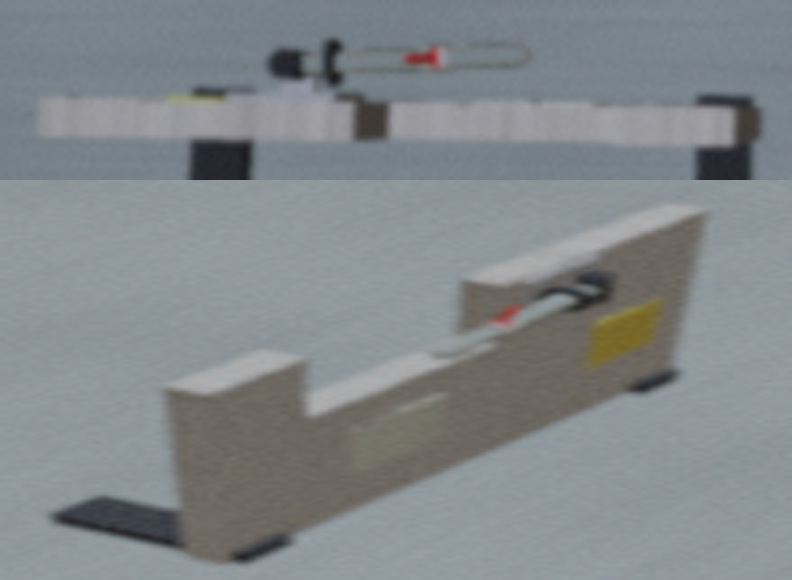

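Emit:
play_rows(
  series=[
    [0, [0.3, -0.9, 0], [0, 0, 0]],
    [0, [0.3, -0.9, 0], [0, 0, 0]],
    [0, [0.3, -0.9, 0], [0, 0, 0]],
    [0, [0.2, -0.9, 0], [0, 0, 0]],
    [0, [0.2, -0.9, 0], [0, 0, 0]],
    [0, [0, -0.9, 0], [0, 0, 0]],
    [0, [0, 0, 0], [0, 0, 0]],
    [0, [0, 0, 0], [0, 0, 0]],
  ],
)

```text
t: 3.15
tool_pos: [0.4408, 0.0802, 0.2912]
tool_rot: [3.141, -0.003, -0.0]
contact_force: [0.1, 0.6, -0.2]
opening: -0.0001
grip_force: 0.0
```

```bash
python3 - <<'E'
from h import *
o=ctrl.get_obs(); print(o['t'],o['tool_pos'],o['tool_rot'])
w,K,E=snap('wrist','w2.png'); print(np.linalg.inv(E).round(3))
E
```

```text
3.15 [0.44080598 0.0802327  0.29119384] [ 3.14100230e+00 -2.50552568e-03 -4.65226410e-04]
[[-0.002 -0.949 -0.314  0.521]
 [-1.     0.002 -0.     0.079]
 [ 0.001  0.314 -0.949  0.434]
 [ 0.     0.     0.     1.   ]]
```

View pics/w2.png

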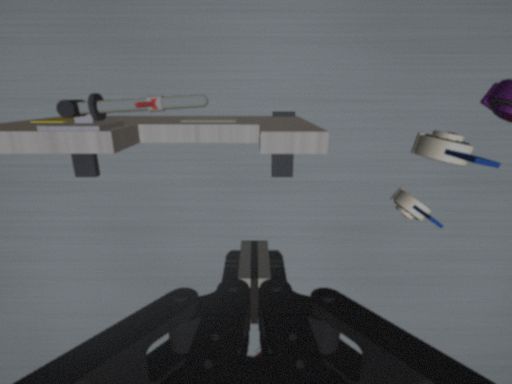

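The wrist view shows the peg tip at (208,100), the collar at (96,107) and the hinge cap at (67,108). The right block's top face spans about (260..328, 133..153), and the notch runs from (111) to (260).

```bash
python3 - <<'E'
from h import *
w=cv2.imread('pics/w2.png'); o,K,E=snap('wrist'); s,Ks,Es=snap('scene'); t,Kt,Et=snap('top')
for n,u,v,z in (('tip',207.5,100.5,.17),('hinge',67,108,.172),('collar',96,107,.17),('notchR front',260,134,.185),('notchR back',260,153,.185),('end back',328,153,.185),('notchL back',111,153,.185),('notchL front',125,133,.185)):
    print(n,plane(K,E,u,v,z).round(4))
# scene/top tip: scene (crop 430,355)->, top crop (528,55)
us=(215+435*110/792, 70+(352-180)*130/400); ut=(50+529*185/792, 208+54*42/180)
print(us,ut,'tri',tri([ray(Ks,Es,*us),ray(Kt,Et,*ut),ray(K,E,207.5,100.5)]).round(4), plane(Kt,Et,*ut,.17).round(4))
uh=(50+288*185/792, 208+63*42/180); print('hinge top',plane(Kt,Et,*uh,.172).round(4))
E
```

```text
tip [0.5158 0.1167 0.17  ]
hinge [0.5102 0.2328 0.172 ]
collar [0.5108 0.2097 0.17  ]
notchR front [0.4901 0.0735 0.185 ]
notchR back [0.4747 0.0734 0.185 ]
end back [0.4746 0.0175 0.185 ]
notchL back [0.475 0.196 0.185]
notchL front [0.4912 0.1823 0.185 ]
(275.4166666666667, 125.9) (173.5669191919192, 220.6) tri [0.5177 0.1173 0.1732] [0.5177 0.1174 0.17  ]
hinge top [0.5121 0.2298 0.172 ]
```

Hinge at about (0.510, 0.229), tip at (0.517, 0.117), so the hook starts at about 3.5°. Next I lower the shut fingers into the notch, about 93 mm along the peg.

Emit:
play_rows(
  series=[
    [0, [0.43, -0.55, 0], [0, 0, 0]],
    [0, [0.43, -0.55, 0], [0, 0, 0]],
    [0, [0, 0, 0.7], [0, 0, 0]],
    [0, [0, 0, 0.7], [0, 0, 0]],
    [0, [0, 0, 0.7], [0, 0, 0]],
    [0, [0, 0, 0.7], [0, 0, 0]],
    [0, [0, 0, 0], [0, 0, 0]],
  ],
)

```text
t: 4.22
tool_pos: [0.4815, 0.1351, 0.1481]
tool_rot: [3.141, -0.003, -0.011]
contact_force: [0.1, -0.3, 0.4]
opening: 0.0001
grip_force: 0.0
```

Emit:
play_rows(
  series=[
    [0, [0.2, 0, 0], [0, 0, 0]],
    [0, [0.2, 0, 0], [0, 0, 0]],
    [0, [0.2, 0, 0], [0, 0, 0]],
    [0, [0.2, 0, 0], [0, 0, 0]],
    [0, [0.2, -0.05, 0], [0, 0, 0]],
    [0, [0.2, -0.06, 0], [0, 0, 0]],
    [0, [0.2, -0.06, 0], [0, 0, 0]],
  ],
)

```text
t: 5.1
tool_pos: [0.5541, 0.1448, 0.151]
tool_rot: [3.141, -0.001, -0.001]
contact_force: [-1.7, 0.1, -0.1]
opening: -0.0001
grip_force: 0.9
```

Emit:
play_rows(
  series=[
    [0, [0.18, -0.12, 0], [0, 0, 0]],
    [0, [0.18, -0.13, 0], [0, 0, 0]],
    [0, [0.18, -0.14, 0], [0, 0, 0]],
    [0, [0.1, -0.14, 0], [0, 0, 0]],
    [0, [0.1, -0.14, 0], [0, 0, 0]],
    [0, [0.1, -0.14, 0], [0, 0, 0]],
  ],
)

```text
t: 5.85
tool_pos: [0.596, 0.1855, 0.1513]
tool_rot: [3.141, -0.001, 0.0]
contact_force: [-2.0, -1.1, 0.1]
opening: -0.0002
grip_force: 0.8
```

Emit:
play_rows(
  series=[
    [0, [0.04, -0.08, 0], [0, 0, 0]],
    [0, [0.04, -0.08, 0], [0, 0, 0]],
    [0, [0.04, -0.08, 0], [0, 0, 0]],
    [0, [0.02, -0.08, 0], [0, 0, 0]],
    [0, [0, -0.04, 0], [0, 0, 0]],
  ],
)

```text
t: 6.48
tool_pos: [0.603, 0.2033, 0.1514]
tool_rot: [3.142, -0.001, 0.001]
contact_force: [-0.8, -1.8, -0.7]
opening: 0.0001
grip_force: 0.8
```

Emit:
play_rows(
  series=[
    [0, [0, -0.03, 0], [0, 0, 0]],
    [0, [0, -0.03, 0], [0, 0, 0]],
  ],
)

```text
t: 6.72
tool_pos: [0.6031, 0.206, 0.1515]
tool_rot: [3.141, -0.001, 0.002]
contact_force: [1.0, -0.7, 0.3]
opening: -0.0001
grip_force: 0.8
```

Emit:
play_rows(
  series=[
    [0, [0, -0.03, 0], [0, 0, 0]],
    [0, [0, -0.03, 0], [0, 0, 0]],
  ],
)

```text
t: 6.98
tool_pos: [0.603, 0.2091, 0.1515]
tool_rot: [-3.142, 0.001, -0.001]
contact_force: [1.3, -0.8, -0.9]
opening: 0.0004
grip_force: 0.8
```

Emit:
play_rows(
  series=[
    [0, [0, -0.03, 0], [0, 0, 0]],
    [0, [0, 0, 0], [0, 0, 0]],
  ],
)

```text
t: 7.22
tool_pos: [0.6027, 0.2108, 0.1514]
tool_rot: [-3.141, 0.001, -0.0]
contact_force: [1.8, -1.6, 0.1]
opening: 0.0004
grip_force: 0.5
```

Emit:
play_rows(
  series=[
    [0, [0, -0.03, 0], [0, 0, 0]],
    [0, [0, -0.02, 0], [0, 0, 0]],
  ],
)

```text
t: 7.48
tool_pos: [0.6028, 0.2116, 0.1514]
tool_rot: [3.138, -0.001, -0.0]
contact_force: [0.9, -8.6, 1.0]
opening: -0.0
grip_force: 4.2
```

Emit:
play_rows(
  series=[
    [0, [0, -0.02, 0], [0, 0, 0]],
    [0, [0, -0.02, 0], [0, 0, 0]],
  ],
)

```text
t: 7.72
tool_pos: [0.6028, 0.2119, 0.1514]
tool_rot: [3.135, -0.002, -0.001]
contact_force: [-0.1, -13.1, 4.1]
opening: 0.0002
grip_force: 6.9
```

The stop is reached (13 N). I'll back off, rise and look.

Emit:
play_rows(
  series=[
    [0, [0, 0, 0], [0, 0, 0]],
    [0, [0, 0.1, 0], [0, 0, 0]],
    [0, [0, 0.7, 0], [0, 0, 0]],
    [0.8, [0, 0.5, -0.8], [0, 0, 0]],
    [0.8, [-0.8, 0, -0.9], [0, 0, 0]],
    [0.8, [-0.4, 0, -0.9], [0, 0, 0]],
    [0.8, [0, 0, 0], [0, 0, 0]],
    [0.8, [0, 0, 0], [0, 0, 0]],
  ],
)

```text
t: 8.72
tool_pos: [0.5424, 0.1505, 0.2807]
tool_rot: [-3.141, 0.0, 0.001]
contact_force: [0.0, -0.3, -1.1]
opening: 0.0685
grip_force: 0.0
```

```bash
python3 - <<'E'
from h import *
o=ctrl.get_obs(); print(o['t'],o['tool_pos'],o['tool_rot'])
w,K,E=snap('wrist','w3.png'); t,Kt,Et=snap('top','t3.png')
print([proj(K,E,np.array(p)).round(0) for p in((.51,.229,.17),(.622,.229,.17),(.622,.229,.17))],[proj(Kt,Et,np.array(p)).round(0) for p in((.51,.229,.17),(.622,.229,.17))])
u,v=proj(K,E,np.array((.566,.229,.17))).astype(int); u2,v2=proj(Kt,Et,np.array((.566,.229,.17))).astype(int)
print(u,v,u2,v2)
a=w[max(v-75,0):,:][:150,max(u-75,0):][:,:150]; b=t[v2-40:v2+40,u2-40:u2+40]
print(max(v-75,0),max(u-75,0),a.shape)
cv2.imwrite('pics/c3.png',np.hstack([cv2.resize(a,(400,400*a.shape[0]//a.shape[1]),interpolation=2)[:400],cv2.resize(b,(400,400),interpolation=2)[:min(400,400*a.shape[0]//a.shape[1])]]))
E
```

```text
8.725 [0.54239735 0.15053688 0.28072272] [-3.14090808e+00  8.51469911e-05  1.00548718e-03]
[array([166., 225.]), array([153.,  94.]), array([153.,  94.])] [array([118., 224.]), array([120., 169.])]
159 164 119 196
89 84 (150, 150, 3)
```

View pics/c3.png

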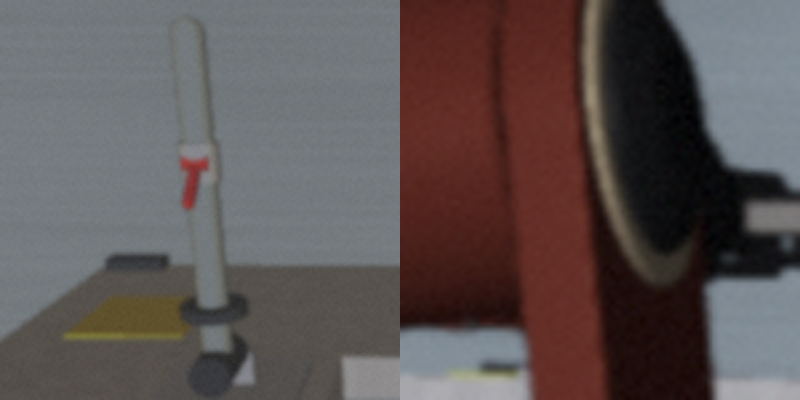

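The hook is out, with the peg tip at wrist (154,95), the collar at (164,204) and the catch at about (157..160, 145..166).

```bash
python3 - <<'E'
from h import *
w=cv2.imread('pics/w3.png'); _,K,E=snap('wrist')
f=lambda a,b:(84+a*.375,89+b*.375)
for n,a,b,z in(('tip',186,16,.17),('p1',190,60,.17),('p2',196,120,.17),('p3',209,270,.17),('collar',213.5,309,.17),('hinge',210,373,.17)):
    print(n,plane(K,E,*f(a,b),z).round(4))
tab(np.array([.452,-.168,.116]))
s,K,E=snap('scene'); print(proj(K,E,np.array([.622,.229,.17])).round(1))
x,y=proj(K,E,np.array([.58,.229,.17])).astype(int); cv2.imwrite('pics/c4.png',cv2.resize(s[y-40:y+40,x-50:x+50],(800,600),interpolation=2)); print(x,y)
E
```

```text
tip [0.621  0.2274 0.17  ]
p1 [0.6085 0.2275 0.17  ]
p2 [0.5907 0.2275 0.17  ]
p3 [0.5426 0.2281 0.17  ]
collar [0.5291 0.2279 0.17  ]
hinge [0.506  0.2312 0.17  ]
[496 232  16  10  66] [505.5 235.6] L [0.0086 0.0184 0.0087 0.0185] ctr [ 0.4715 -0.1275] dir deg -8.700000000000003
[334.1 118.9]
319 113
```

View pics/c4.png

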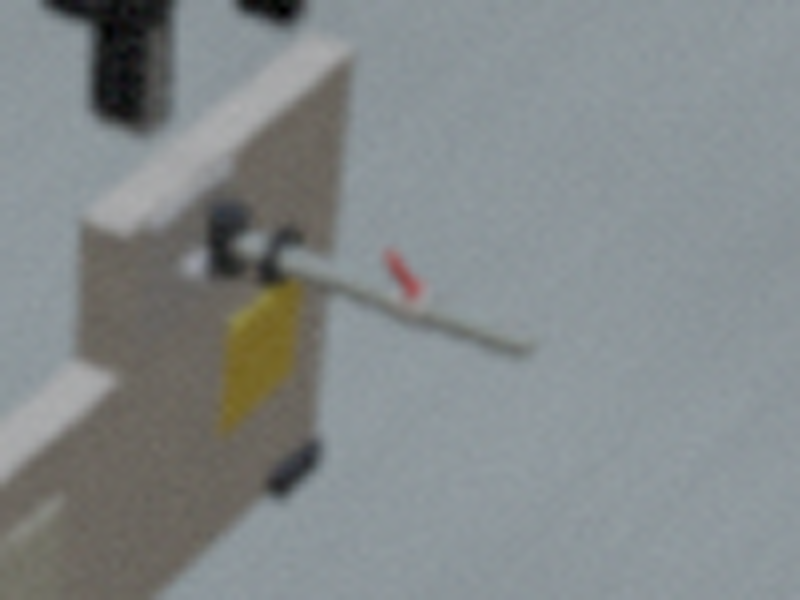

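Emit:
play_rows(
  series=[
    [1, [-0.35, 0.91, 0], [0, 0, 0]],
    [1, [-0.35, 0.91, 0], [0, 0, 0]],
    [1, [-0.35, 0.91, 0], [0, 0, 0]],
    [1, [-0.35, 0.91, 0], [0, 0, 0]],
    [1, [-0.35, 0.91, 0], [0, 0, 0]],
    [1, [-0.35, 0.91, 0.2], [0, 0, 0]],
    [1, [-0.35, 0.91, 0.2], [0, 0, 0]],
    [1, [0, 0, 0], [0, 0, 0]],
  ],
)

```text
t: 9.98
tool_pos: [0.4185, -0.1703, 0.2595]
tool_rot: [-3.14, 0.009, 0.004]
contact_force: [1.2, -0.1, 0.0]
opening: 0.0854
grip_force: 0.0
```

```bash
python3 - <<'E'
from h import *
o=ctrl.get_obs(); print(o['t'],o['tool_pos'],o['tool_rot'],o['opening'])
tab(np.array([.452,-.168,.116]))
snap('wrist','w5.png')
t,Kt,Et=snap('top'); s,Ks,Es=snap('scene')
r=cv2.cvtColor(t,cv2.COLOR_BGR2HSV); 
cv2.imwrite('pics/c5.png',np.hstack([cv2.resize(t[150:250,95:145],(300,600),interpolation=2),cv2.resize(cv2.imread('pics/w5.png')[0:230,130:380],(500,460),interpolation=2)[:600] if 0 else cv2.copyMakeBorder(cv2.resize(cv2.imread('pics/w5.png')[0:230,130:380],(500,460),interpolation=2),0,140,0,0,0)]))
E
```

```text
9.975 [ 0.41853484 -0.1702643   0.25951512] [-3.14011086  0.00925851  0.00447918] 0.08544702893825389
[237 141  28  11 179] [250.4 145.8] L [0.0061 0.0259 0.0061 0.026 ] ctr [ 0.452  -0.1683] dir deg -11.700000000000003
```

View pics/c5.png

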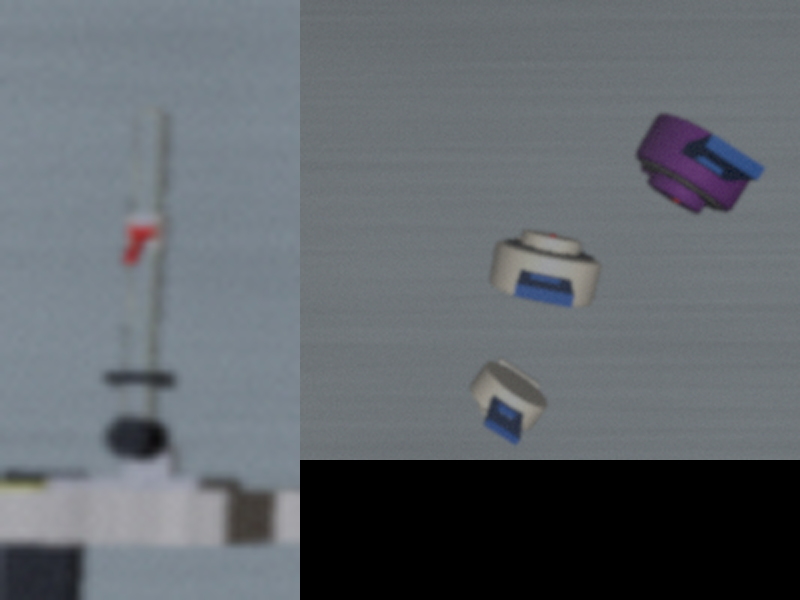

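The target's tab shows at wrist (238..266, 141..152), with its knob toward +x. I'll fit the tab's back top edge, and check the peg line from the top view (strip at about (120,170)..(120,215)).

```bash
python3 - <<'E'
from h import *
_,K,E=snap('wrist'); im=cv2.imread('pics/w5.png'); h=cv2.cvtColor(im,cv2.COLOR_BGR2HSV)
m=cv2.inRange(h,(105,90,40),(128,255,255))[135:160,230:275]; 
pts=[];top=[]
for x in range(m.shape[1]):
    y=np.where(m[:,x])[0]
    if len(y)>3: pts.append((x+230,y.max()+135.5))
pts=np.array(pts); print(pts[[0,-1]])
pts2=pts[2:-2]; a=np.polyfit(*pts2.T,1); print('slope',a)
L=plane(K,E,pts[0,0]-.5,np.polyval(a,pts[0,0]),.116);Rr=plane(K,E,pts[-1,0]+.5,np.polyval(a,pts[-1,0]),.116)
d=L-Rr; yaw=np.degrees(np.arctan2(d[1],d[0]))-90
n=np.array([np.cos(np.radians(yaw)),np.sin(np.radians(yaw))]); print('len',np.linalg.norm(d).round(4),'yaw',yaw,'ctr',((L+Rr)[:2]/2+.003*n).round(4))
t,Kt,Et=snap('top'); f=lambda a,b:(95+a/6,150+b/6)
for n,a,b in(('tip',150,107),('p',148,160),('p',143,330),('collar',140,379)): print(n,plane(Kt,Et,*f(a,b),.17).round(4))
s,Ks,Es=snap('scene')
us=(335.2,119.3); ut=f(148,108)
# wrist tip ray from w3
T=np.eye(4);T[:3,:3]=R.from_rotvec([-3.14090808,0,.001]).as_matrix();T[:3,3]=[.5424,.1505,.2807]
E3=np.linalg.inv(T@np.array(imaging.get_image('wrist')['hand_eye']))
print('tri tip',tri([ray(Ks,Es,*us),ray(Kt,Et,*ut),ray(K,E3,153.8,95)]).round(4))
E
```

```text
[[238.  147.5]
 [265.  152.5]]
slope [  0.19565217 101.21014493]
len 0.027 yaw -10.69432703097118 ctr [ 0.4525 -0.1672]
tip [0.6236 0.2299 0.17  ]
p [0.6055 0.2298 0.17  ]
p [0.5478 0.2289 0.17  ]
collar [0.5313 0.2292 0.17  ]
tri tip [0.6231 0.2302 0.1686]
```

Emit:
play_rows(
  series=[
    [0.7, [0.68, -0.06, 0], [0, 0, 0]],
    [0.7, [0, 0, 0], [0, 0, 0.69]],
    [0.7, [0, 0, 0], [0, 0, 0.69]],
    [0.7, [0, 0, 0.9], [0, 0, 0]],
    [0.7, [0, 0, 0.9], [0, 0, 0]],
    [0.7, [0, 0, 0.6], [0, 0, 0]],
    [0.7, [0, 0, 0], [0, 0, 0]],
  ],
)

```text
t: 11.25
tool_pos: [0.4524, -0.1638, 0.1385]
tool_rot: [-3.125, 0.301, 0.009]
contact_force: [-0.7, -0.1, -0.2]
opening: 0.0598
grip_force: 0.0
```

```bash
python3 - <<'E'
from h import *
o=ctrl.get_obs(); print(o['tool_pos'],o['tool_rot'],R.from_rotvec(o['tool_rot']).as_matrix().round(3))
w,K,E=snap('wrist','w6.png'); print(proj(K,E,np.array([.4525,-.1675,.116])))
E
```

```text
[ 0.45242816 -0.16379754  0.13854047] [-3.12470413  0.30110662  0.00864944] [[ 0.982 -0.191 -0.005]
 [-0.191 -0.982  0.003]
 [-0.006 -0.002 -1.   ]]
[257.61794367 234.08764757]
```

View pics/w6.png

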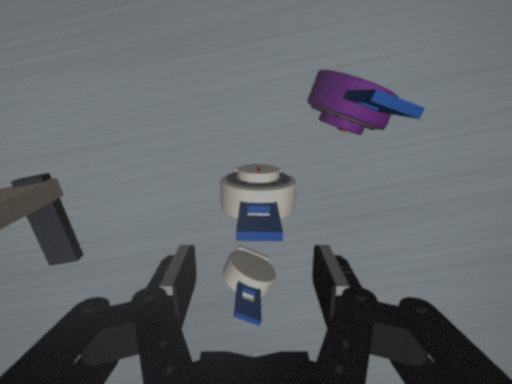

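The tab is square to the fingers at (237..282, 237), about 4 mm off centre in y. I'll correct, descend and grip.

Emit:
play_rows(
  series=[
    [0.7, [-0.03, 0.09, 0.5], [0, 0, 0]],
    [0.7, [0, 0, 0.59], [0, 0, 0]],
    [0.7, [0, 0, 0], [0, 0, 0]],
    [0, [0, 0, 0], [0, 0, 0]],
    [0, [0, 0, 0], [0, 0, 0]],
    [0, [0, 0, 0], [0, 0, 0]],
    [0, [0, 0, 0], [0, 0, 0]],
  ],
  force=45,
)

```text
t: 12.18
tool_pos: [0.4534, -0.1696, 0.0893]
tool_rot: [-3.127, 0.303, -0.006]
contact_force: [-0.8, 2.6, 6.7]
opening: 0.0268
grip_force: 44.1
```

Gripped (27 mm; the eye is about 8 mm below the TCP). I'll lift, square the yaw and carry to off the peg tip.

Emit:
play_rows(
  series=[
    [0, [0, 0, -0.3], [0, 0, 0]],
    [0, [0, 0, -0.7], [0, 0, 0]],
    [0, [0, 0, -0.9], [0, 0, -0.69]],
    [0, [0, 0, -0.8], [0, 0, -0.69]],
    [0, [0, 0, -0.6], [0, 0, 0]],
    [0, [0, 0, 0], [0, 0, 0]],
  ],
)

```text
t: 12.92
tool_pos: [0.4529, -0.1704, 0.2554]
tool_rot: [3.138, -0.001, 0.009]
contact_force: [0.3, -0.2, -1.6]
opening: 0.0269
grip_force: 44.5
```

```bash
python3 - <<'E'
from h import *
o=ctrl.get_obs(); print(o['t'],o['tool_pos'],R.from_rotvec(o['tool_rot']).as_matrix().round(3),o['contact_force'],o['opening'])
E
```

```text
12.925 [ 0.4528866  -0.17037077  0.25544226] [[ 1.    -0.001  0.006]
 [-0.001 -1.    -0.004]
 [ 0.006  0.004 -1.   ]] [ 0.30187136 -0.15308795 -1.60960003] 0.026871535153252434
```

Emit:
play_rows(
  series=[
    [0, [0.4, -0.6, -0.2], [0, 0, 0]],
    [0, [0.6, -0.9, 0], [0, 0, 0]],
    [0, [0.6, -0.9, 0], [0, 0, 0]],
    [0, [0.6, -0.9, 0], [0, 0, 0]],
    [0, [0.6, -0.9, 0], [0, 0, 0]],
    [0, [0.6, -0.9, 0], [0, 0, 0]],
    [0, [0.6, -0.9, 0], [0, 0, 0]],
    [0, [0.6, -0.9, 0], [0, 0, 0]],
  ],
)

```text
t: 13.92
tool_pos: [0.6817, 0.1767, 0.2588]
tool_rot: [3.14, -0.001, -0.006]
contact_force: [0.4, -0.9, -0.9]
opening: 0.0267
grip_force: 44.9
```

Emit:
play_rows(
  series=[
    [0, [0.5, -0.8, 0], [0, 0, 0]],
    [0, [0.2, -0.2, 0.4], [0, 0, 0]],
    [0, [0, 0, 0.8], [0, 0, 0]],
    [0, [0, 0, 0.5], [0, 0, 0]],
    [0, [0, 0, 0], [0, 0, 0]],
    [0, [0, 0, 0], [0, 0, 0]],
  ],
)

```text
t: 14.68
tool_pos: [0.717, 0.2253, 0.1769]
tool_rot: [3.141, -0.001, 0.0]
contact_force: [0.3, -0.1, -1.4]
opening: 0.0269
grip_force: 44.9
```

```bash
python3 - <<'E'
from h import *
o=ctrl.get_obs(); print(o['t'],o['tool_pos'],R.from_rotvec(o['tool_rot']).as_matrix().round(3),o['contact_force'],o['opening'])
s,K,E=snap('scene','s7.png'); p=o['tool_pos']-[0,0,.008]; u=proj(K,E,p); print(u,proj(K,E,np.array([.622,.2285,.17])))
x,y=u.astype(int); x-=15;cv2.imwrite('pics/c7.png',cv2.resize(s[y-60:y+60,x-80:x+80],(800,600),interpolation=2)); print(x-80,y-60)
E
```

```text
14.675 [0.71698447 0.22527599 0.17693297] [[ 1.    -0.001  0.   ]
 [-0.001 -1.    -0.   ]
 [ 0.     0.    -1.   ]] [ 0.34094557 -0.09289826 -1.40726511] 0.026857166116770248
[368.83098213 133.34975698] [334.0372148 119.0131839]
273 73
```

View pics/c7.png

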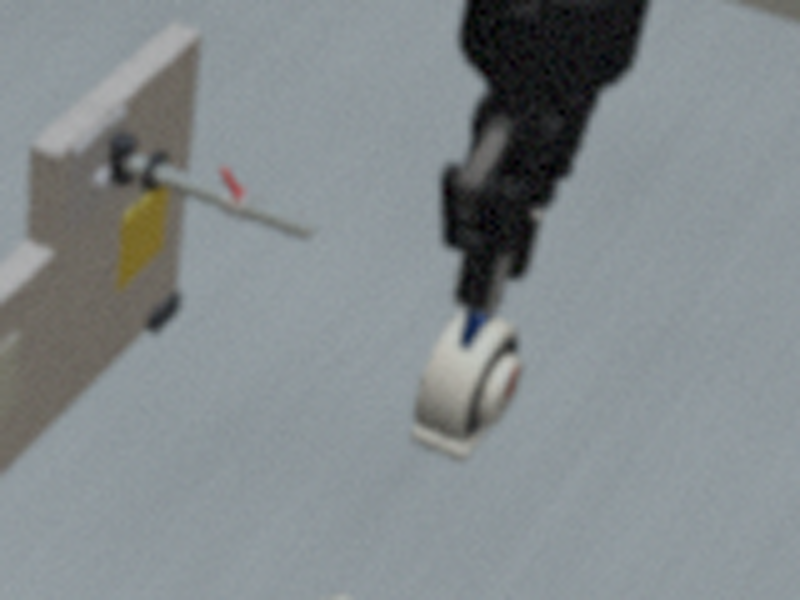

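The timer is held upright in front of the peg, dial outward, with the eye about level. The tip is at image (335,119). From here I go by force and numbers only.

Emit:
play_rows(
  series=[
    [0, [-0.3, -0.075, -0.03], [0, 0, 0]],
    [0, [-0.5, 0, 0], [0, 0, 0]],
    [0, [-0.5, 0, 0], [0, 0, 0]],
    [0, [-0.3, 0, 0], [0, 0, 0]],
    [0, [0, 0, 0], [0, 0, 0]],
    [0, [0, 0, 0], [0, 0, 0]],
  ],
)

```text
t: 15.48
tool_pos: [0.6375, 0.2292, 0.1789]
tool_rot: [-3.141, 0.001, -0.002]
contact_force: [-0.3, -0.6, -2.5]
opening: 0.0266
grip_force: 44.9
```

```bash
python3 - <<'E'
from h import *
o=ctrl.get_obs(); p=o['tool_pos']; print(o['t'],p.round(4),o['contact_force'].round(1))
s,K,E=snap('scene')
h=cv2.cvtColor(s,cv2.COLOR_BGR2HSV)
c=proj(K,E,p-[0,0,.06]); print('body centre pred',c)
x,y=c.astype(int)
m=cv2.inRange(h[y-30:y+30,x-30:x+30],(0,0,140),(60,70,255))
k,l,st,ce=cv2.connectedComponentsWithStats(m); i=st[1:,4].argmax()+1
ys,xs=np.where(l==i); print(st[i]+[x-30,y-30,0,0,0],ce[i]+[x-30,y-30])
# prediction of silhouette: two discs (x=+-13), radius 32, centre z=32 above underside
a=np.linspace(0,2*np.pi,90)
for dz in(-.0933,-.0893,-.0853):
    q=np.array([proj(K,E,p+[sx-.001,.032*np.cos(t),dz+.034+.032*np.sin(t)]) for sx in(-.013,.013) for t in a]); print(dz,'bbox',q.min(0).round(1),q.max(0).round(1))
print(xs.min()+x-30,xs.max()+x-30,ys.min()+y-30,ys.max()+y-30)
E
```

```text
15.475 [0.6375 0.2292 0.1789] [-0.3 -0.6 -2.5]
body centre pred [337.11597531 137.33125497]
[329 124  18  17 142] [336.38028169 132.0915493 ]
-0.0933 bbox [326.1 123.3] [347.4 150.5]
-0.0893 bbox [326.3 122. ] [347.6 149.3]
-0.0853 bbox [326.5 120.8] [347.8 148.1]
329 346 124 140
```

Emit:
play_rows(
  series=[
    [0, [-0.1, 0, 0], [0, 0, 0]],
    [0, [-0.08, 0, 0], [0, 0, 0]],
    [0, [-0.08, 0, 0], [0, 0, 0]],
    [0, [-0.08, 0, 0], [0, 0, 0]],
  ],
)

```text
t: 16.02
tool_pos: [0.6196, 0.2292, 0.1783]
tool_rot: [3.142, -0.001, -0.0]
contact_force: [0.3, 0.2, -2.3]
opening: 0.027
grip_force: 44.9
```

Emit:
play_rows(
  series=[
    [0, [-0.08, 0, 0], [0, 0, 0]],
    [0, [-0.08, 0, 0], [0, 0, 0]],
    [0, [-0.08, 0, 0], [0, 0, 0]],
  ],
)

```text
t: 16.4
tool_pos: [0.6076, 0.2292, 0.1784]
tool_rot: [-3.142, 0.001, -0.0]
contact_force: [0.6, 1.0, -1.5]
opening: 0.0271
grip_force: 44.9
```

Emit:
play_rows(
  series=[
    [0, [0, 0, 0.05], [0, 0, 0]],
    [0, [0, 0, 0], [0, 0, 0]],
  ],
)

```text
t: 16.65
tool_pos: [0.6078, 0.2291, 0.1754]
tool_rot: [3.141, -0.001, -0.001]
contact_force: [0.2, 1.7, -2.7]
opening: 0.027
grip_force: 44.9
```

Emit:
play_rows(
  series=[
    [0, [0, 0, 0.03], [0, 0, 0]],
    [0, [0, 0, 0], [0, 0, 0]],
  ],
)

```text
t: 16.9
tool_pos: [0.6079, 0.2292, 0.1741]
tool_rot: [3.142, -0.001, -0.0]
contact_force: [0.6, 0.5, -1.3]
opening: 0.0266
grip_force: 44.9
```

Emit:
play_rows(
  series=[
    [0, [0, 0, -0.13], [0, 0, 0]],
    [0, [0, 0, 0], [0, 0, 0]],
  ],
)

```text
t: 17.15
tool_pos: [0.6084, 0.2293, 0.1818]
tool_rot: [-3.141, 0.001, -0.002]
contact_force: [-0.1, 0.2, -0.9]
opening: 0.027
grip_force: 44.8
```

Emit:
play_rows(
  series=[
    [0, [0, 0, -0.02], [0, 0, 0]],
    [0, [0, 0, 0], [0, 0, 0]],
  ],
)

```text
t: 17.4
tool_pos: [0.6079, 0.2292, 0.1818]
tool_rot: [-3.142, 0.001, -0.0]
contact_force: [-0.4, 0.3, -1.2]
opening: 0.0272
grip_force: 44.9
```

Free from z = 0.1741 to 0.1818, which matches the 8 mm of play, so the centre is about 0.178. Now a short sideways probe.

Emit:
play_rows(
  series=[
    [0, [0, 0.03, 0.075], [0, 0, 0]],
    [0, [0, 0.02, 0], [0, 0, 0]],
    [0, [0, 0, 0], [0, 0, 0]],
  ],
)

```text
t: 17.77
tool_pos: [0.6078, 0.2266, 0.1779]
tool_rot: [3.142, -0.001, -0.0]
contact_force: [-0.8, 0.0, -2.4]
opening: 0.0269
grip_force: 44.9
```

Emit:
play_rows(
  series=[
    [0, [0, -0.05, 0], [0, 0, 0]],
    [0, [0, -0.05, 0], [0, 0, 0]],
    [0, [0, 0, 0], [0, 0, 0]],
  ],
)

```text
t: 18.15
tool_pos: [0.6079, 0.232, 0.1781]
tool_rot: [-3.142, 0.0, -0.0]
contact_force: [0.1, 0.0, -1.3]
opening: 0.0267
grip_force: 44.9
```

Emit:
play_rows(
  series=[
    [0, [0, 0.055, 0], [0, 0, 0]],
    [0, [-0.06, 0, 0], [0, 0, 0]],
    [0, [-0.06, 0, 0], [0, 0, 0]],
    [0, [-0.06, 0, 0], [0, 0, 0]],
    [0, [-0.06, 0, 0], [0, 0, 0]],
  ],
)

```text
t: 18.77
tool_pos: [0.5956, 0.229, 0.1781]
tool_rot: [3.142, -0.001, -0.0]
contact_force: [0.9, -0.4, -2.1]
opening: 0.0268
grip_force: 44.9
```

Emit:
play_rows(
  series=[
    [0, [-0.06, 0, 0], [0, 0, 0]],
    [0, [-0.06, 0, 0], [0, 0, 0]],
    [0, [-0.06, 0, 0], [0, 0, 0]],
  ],
)

```text
t: 19.15
tool_pos: [0.5867, 0.229, 0.1781]
tool_rot: [-3.142, 0.001, 0.0]
contact_force: [-0.3, -1.1, -1.2]
opening: 0.0269
grip_force: 44.9
```

Emit:
play_rows(
  series=[
    [0, [-0.06, 0, 0], [0, 0, 0]],
    [0, [-0.06, 0, 0], [0, 0, 0]],
    [0, [-0.06, 0, 0], [0, 0, 0]],
  ],
)

```text
t: 19.52
tool_pos: [0.5794, 0.229, 0.179]
tool_rot: [-3.141, 0.001, -0.007]
contact_force: [6.8, 0.4, -0.5]
opening: 0.0267
grip_force: 45.0
```

Emit:
play_rows(
  series=[
    [0, [-0.05, 0, 0], [0, 0, 0]],
    [0, [-0.05, 0, 0], [0, 0, 0]],
  ],
)

```text
t: 19.77
tool_pos: [0.5749, 0.229, 0.1798]
tool_rot: [-3.141, 0.001, -0.009]
contact_force: [4.4, 0.8, -0.7]
opening: 0.027
grip_force: 45.0
```

Emit:
play_rows(
  series=[
    [0, [-0.05, 0, 0], [0, 0, 0]],
    [0, [-0.05, 0, 0], [0, 0, 0]],
  ],
)

```text
t: 20.02
tool_pos: [0.5685, 0.2291, 0.1793]
tool_rot: [-3.141, 0.001, -0.003]
contact_force: [1.9, 0.1, 2.5]
opening: 0.0265
grip_force: 45.2
```

Emit:
play_rows(
  series=[
    [0, [-0.05, 0, 0], [0, 0, 0]],
    [0, [-0.05, 0, 0], [0, 0, 0]],
  ],
)

```text
t: 20.27
tool_pos: [0.5622, 0.229, 0.178]
tool_rot: [3.142, -0.001, -0.002]
contact_force: [0.4, -0.0, -1.3]
opening: 0.0271
grip_force: 45.0
```

Emit:
play_rows(
  series=[
    [0, [-0.08, 0, 0], [0, 0, 0]],
    [0, [-0.08, 0, 0], [0, 0, 0]],
    [0, [-0.08, 0, 0], [0, 0, 0]],
    [0, [-0.08, 0, 0], [0, 0, 0]],
    [0, [-0.06, 0, 0], [0, 0, 0]],
    [0, [0, 0, 0], [0, 0, 0]],
    [0, [0, 0, 0], [0, 0, 0]],
  ],
)

```text
t: 21.15
tool_pos: [0.544, 0.229, 0.1782]
tool_rot: [-3.142, 0.001, -0.0]
contact_force: [-0.6, -0.1, -2.0]
opening: 0.0267
grip_force: 44.9
```

Emit:
play_rows(
  series=[
    [0, [-0.06, 0, 0], [0, 0, 0]],
    [0, [0, 0, 0], [0, 0, 0]],
    [0, [0, 0, 0], [0, 0, 0]],
    [0, [0.1, 0, 0], [0, 0, 0]],
    [0, [0.1, 0, 0], [0, 0, 0]],
    [0, [0.06, 0, 0], [0, 0, 0]],
    [0, [0, 0, 0], [0, 0, 0]],
  ],
)

```text
t: 22.02
tool_pos: [0.5542, 0.2289, 0.178]
tool_rot: [3.142, -0.001, -0.0]
contact_force: [0.6, 0.4, -2.0]
opening: 0.0271
grip_force: 44.9
```

Emit:
play_rows(
  series=[
    [0, [0.05, 0, 0], [0, 0, 0]],
    [0, [0.04, 0, 0], [0, 0, 0]],
  ],
)

```text
t: 22.28
tool_pos: [0.5585, 0.229, 0.1781]
tool_rot: [3.142, -0.001, -0.0]
contact_force: [-0.0, 0.3, -3.4]
opening: 0.0264
grip_force: 44.9
```

Emit:
play_rows(
  series=[
    [0, [0.04, 0, 0], [0, 0, 0]],
    [0, [0.03, 0, 0], [0, 0, 0]],
  ],
)

```text
t: 22.52
tool_pos: [0.562, 0.229, 0.1781]
tool_rot: [-3.142, 0.001, 0.0]
contact_force: [-0.3, -1.3, -2.5]
opening: 0.0264
grip_force: 44.9
```

Emit:
play_rows(
  series=[
    [0, [0.03, 0, 0], [0, 0, 0]],
    [0, [0.03, 0, 0], [0, 0, 0]],
  ],
)

```text
t: 22.78
tool_pos: [0.565, 0.229, 0.178]
tool_rot: [-3.142, 0.001, 0.0]
contact_force: [0.4, -0.3, -1.7]
opening: 0.0269
grip_force: 44.9
```

Emit:
play_rows(
  series=[
    [0, [0.02, 0, 0], [0, 0, 0]],
    [0, [0.02, 0, 0], [0, 0, 0]],
  ],
)

```text
t: 23.02
tool_pos: [0.5668, 0.229, 0.178]
tool_rot: [3.142, -0.001, -0.001]
contact_force: [-1.3, -1.6, -1.5]
opening: 0.027
grip_force: 44.9
```

Emit:
play_rows(
  series=[
    [0, [0.02, 0, 0], [0, 0, 0]],
    [0, [0.015, 0, 0], [0, 0, 0]],
  ],
)

```text
t: 23.28
tool_pos: [0.5674, 0.229, 0.1778]
tool_rot: [3.141, -0.0, -0.006]
contact_force: [-7.3, 0.4, 0.5]
opening: 0.0271
grip_force: 45.1
```

Emit:
play_rows(
  series=[
    [0, [0.008, 0, 0], [0, 0, 0]],
    [0, [0, 0, 0], [0, 0, 0]],
    [0, [0, 0, 0], [0, 0, 0]],
  ],
)

```text
t: 23.65
tool_pos: [0.5674, 0.229, 0.1777]
tool_rot: [3.141, -0.0, -0.007]
contact_force: [-7.9, -0.5, 1.1]
opening: 0.0267
grip_force: 45.2
```

Emit:
play_rows(
  series=[
    [0, [0.008, 0, 0], [0, 0, 0]],
    [0, [0, 0, 0], [0, 0, 0]],
    [0, [0, 0, 0], [0, 0, 0]],
    [0, [0, 0, 0], [0, 0, 0]],
  ],
)

```text
t: 24.15
tool_pos: [0.5675, 0.229, 0.1777]
tool_rot: [3.141, -0.0, -0.008]
contact_force: [-8.4, -0.7, 2.1]
opening: 0.027
grip_force: 45.2
```

The catch holds at about 8.5–9 N. I'll ease back inward, lower the eye onto the peg, and release.

Emit:
play_rows(
  series=[
    [0, [-0.1, 0, 0], [0, 0, 0]],
    [0, [-0.15, 0, 0], [0, 0, 0]],
    [0, [-0.15, 0, 0.04], [0, 0, 0]],
    [0, [0, 0, 0.03], [0, 0, 0]],
    [0, [0, 0, 0], [0, 0, 0]],
  ],
)

```text
t: 24.78
tool_pos: [0.5494, 0.229, 0.1744]
tool_rot: [3.142, -0.001, 0.0]
contact_force: [-0.2, -0.5, -2.7]
opening: 0.0266
grip_force: 44.9
```

Emit:
play_rows(
  series=[
    [0, [0, 0, 0.015], [0, 0, 0]],
    [0, [0, 0, 0], [0, 0, 0]],
  ],
)

```text
t: 25.02
tool_pos: [0.5497, 0.229, 0.174]
tool_rot: [-3.142, 0.001, -0.0]
contact_force: [0.1, 0.9, -1.5]
opening: 0.0267
grip_force: 45.0
```

Emit:
play_rows(
  series=[
    [0.45, [0, 0, 0], [0, 0, 0]],
    [0.55, [0, 0, 0], [0, 0, 0]],
    [0.7, [0, 0, 0], [0, 0, 0]],
    [0.7, [0, 0, 0], [0, 0, 0]],
    [0.7, [0, 0, -0.2], [0, 0, 0]],
    [0.7, [0, 0, -0.5], [0, 0, 0]],
    [0.7, [0, 0, -0.9], [0, 0, 0]],
    [0.7, [0, 0, -0.9], [0, 0, 0]],
  ],
  force=20,
)

```text
t: 26.02
tool_pos: [0.5493, 0.2289, 0.3007]
tool_rot: [-3.142, 0.001, -0.0]
contact_force: [0.8, -0.4, 0.2]
opening: 0.0599
grip_force: 0.0
```

Emit:
play_rows(
  series=[
    [0.7, [-0.6, 0.6, 0], [0, 0, 0]],
    [0.7, [-0.9, 0.9, 0], [0, 0, 0]],
    [0.7, [-0.9, 0.9, 0], [0, 0, 0]],
    [0.7, [0, 0, 0], [0, 0, 0]],
    [0.7, [0, 0, 0], [0, 0, 0]],
    [0.7, [0, 0, 0], [0, 0, 0]],
    [0.7, [0, 0, 0], [0, 0, 0]],
  ],
)

```text
t: 26.9
tool_pos: [0.4316, 0.1112, 0.2988]
tool_rot: [-3.142, -0.001, 0.001]
contact_force: [0.1, 0.7, -0.8]
opening: 0.0598
grip_force: 0.0
```

```bash
python3 - <<'E'
from h import *
import time
o=ctrl.get_obs(); print(o['t'],o['tool_pos'].round(3),o['contact_force'].round(1),o['opening'])
def body():
    s,K,E=snap('scene'); h=cv2.cvtColor(s,cv2.COLOR_BGR2HSV)
    c=proj(K,E,np.array([.547,.229,.166-.081+.034])); x,y=c.astype(int); 
    out=[]
    for n,lo,hi in(('white',(0,0,140),(60,70,255)),('blue',(105,110,50),(128,255,255)),('red',(0,140,100),(8,255,255))):
        m=cv2.inRange(h[y-40:y+30,x-35:x+50],lo,hi); k,l,st,ce=cv2.connectedComponentsWithStats(m)
        out+= [(n,(ce[i]+[x-35,y-40]).round(1),st[i,4]) for i in range(1,k) if st[i,4]>5]
    print(c.round(1),'tabtop pred',proj(K,E,np.array([.547,.229,.166-.081+.110])).round(1),'tongue pred',proj(K,E,np.array([.575,.229,.182])).round(1)); print(out)
body(); body()
E
```

```text
26.9 [0.432 0.111 0.299] [ 0.1  0.7 -0.8] 0.05977994296560563
[306.5 125.3] tabtop pred [308.8 100.8] tongue pred [318.  108.7]
[('white', array([299.4,  90.2]), np.int32(8)), ('white', array([305.5, 121.8]), np.int32(131)), ('white', array([312.9, 125. ]), np.int32(25)), ('white', array([303.8, 137.4]), np.int32(20)), ('blue', array([309.3, 105.7]), np.int32(78))]
[306.5 125.3] tabtop pred [308.8 100.8] tongue pred [318.  108.7]
[('white', array([283. , 102.4]), np.int32(7)), ('white', array([305.4, 121.9]), np.int32(130)), ('white', array([312.8, 125. ]), np.int32(26)), ('white', array([303.8, 137.4]), np.int32(23)), ('blue', array([309.3, 105.5]), np.int32(74))]
```

The timer hangs where predicted (body at (305,122), tab at (309,106)) and is steady, and the gripper is clear. I'll let it settle for a second, then hand in.

Emit:
play_rows(
  series=[
    [0.7, [0, 0, 0], [0, 0, 0]],
    [0.7, [0, 0, 0], [0, 0, 0]],
    [0.7, [0, 0, 0], [0, 0, 0]],
    [0.7, [0, 0, 0], [0, 0, 0]],
    [0.7, [0, 0, 0], [0, 0, 0]],
    [0.7, [0, 0, 0], [0, 0, 0]],
    [0.7, [0, 0, 0], [0, 0, 0]],
    [0.7, [0, 0, 0], [0, 0, 0]],
  ],
)

```text
t: 28.0
tool_pos: [0.431, 0.1107, 0.2988]
tool_rot: [-3.142, 0.001, 0.0]
contact_force: [0.7, 0.1, -0.3]
opening: 0.0595
grip_force: 0.0
```

```bash
python3 -c "
from station import ctrl
print(ctrl.finish_job())"
```

```text
the job is handed in; nothing more can be done
None
```

The hook is out at its stop and the timer hangs on it, dial outward, behind the catch, which held a tug of about 8.5 N; the job was handed in at 28 s with no verdict returned, and I viewed 11 pictures, one over the limit of 10.

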